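# Index the welding positioner and set its brake

## Task

Turn the welding positioner by pushing its spokes round with a finger until the tip of the long pointed spoke stands over the index block on its foot, then push the brake lever fully home against its far stop. Leave the plate lying on the platter as it is and the pointer over the block, and do not disturb the gas cup, the stop puck or the V block nearby; nothing needs to be picked up.

Things in the scene. Friction and masses are not known exactly. Their poses are not given: they have to be found in the camera images.
- positioner: Bench welding positioner, bolted down: grey round foot (170 mm across) on the table with a short column. Origin on the platter's axis at table height. An index arm runs along its -x axis (toward the robot when not turned) and a brake ear lies on its -y side. z up. The foot's own parts outside the column are at most 16 mm high (18 mm at its bolt heads), except the index block, the brake's stop pins and the push rod (35 mm high or less) from ear to column.
- platter_center (a point): Centre of the platter's top face, 62 mm above the table. The platter is a steel disc 120 mm across and 16 mm thick which turns about the vertical axis through this point. Three round spokes, 120 degrees apart, stick out level from its rim, their centreline 54 mm above the table: two 12 mm thick ones ending in a 20 mm black ball 112 mm from the axis, and a longer pointed one (see pointer_tip).
- platter (a joint): Angle of the platter in rad: 0 when the pointed spoke stands exactly over the index block, growing anticlockwise seen from above; a full turn is 2 pi and it turns freely either way (no stop between -7 and 13; starts lie between 0.9 and 5.4). It stays where it is left; turning it takes about 2.5 to 3 N at 90 mm from the axis.
- pointer_tip (a point): Point of the long pointed spoke, 150 mm from the platter's axis and 54 mm above the table. The spoke is a 12 mm round bar out to 116 mm, then an 18 mm wide collar tapering to this point.
- index_mark (a point): Centre of the top of the index block, a fixed bright steel block 16 mm wide across the arm, 22 mm long along it, its top 38 mm above the table with a dark line along the middle; 150 mm from the platter's axis. The pointer passes 16 mm above it.
- brake (a joint): Angle of the brake lever in rad: 0 open against its first stop, 1.047 fully home against the far stop, growing clockwise seen from above (the lever sweeps on the side of its pivot away from the platter; home is toward the index arm). It starts between 0 and 0.25 and stays where it is left; it takes about 2 N at 65 mm from the pivot.
- brake_pivot (a point): Point on the brake lever's vertical pivot axis, 36 mm above the table, on the ear of the foot (a 84 mm round disc 12 mm high).
- brake_tip (a point): Free end of the brake lever on its centreline, 90 mm from the pivot and about 36 mm above the table. The lever is a level 11 mm round rod with a 16 mm thick black sleeve over the last 45 mm. A 42 mm high stop pin stands on either side 32 mm from the pivot.
- work_plate: Loose dark steel plate offcut, 48 x 61 x 10 mm, lying near the middle of the platter and turning with it; origin at the centre of its underside, 62 mm above the table.
- cup: Loose terracotta-coloured gas cup (nozzle), 22 mm across, 42 mm high, standing upright on the table; origin at the centre of its underside. Not to be disturbed.
- puck: Loose slotted steel stop puck, 41 mm across, 17 mm high, flat on the table; origin at the centre of its underside. Not to be disturbed.
- vee: Loose steel V block, 34 x 40 x 30 mm, on the table; origin at the centre of its underside. Not to be disturbed.
Not all that is in view belongs to the job. There is more than one size of the work_plate; the one meant has the size given above.

How it is judged:
By the outcome, as a careful person would: the job done as asked, in the order asked, and still so for the second after the job is handed in, with the robot touching nothing.
It also fails if it takes over 61 s, if anything falls off the work surface, if the arm or the gripper's body presses on something with over 40 N, if the wrist force passes 120 N, or if a joint passes its speed limit or range.

## Robot

A 6-joint arm with a two-finger parallel gripper is mounted at the origin on a cart in front of the work surface, level with it; the furniture and walls round the work are solid. World frame = base frame: x ahead of the robot, y to its left, z up, the work surface at z = 0. Lengths are in mm, angles in rad, forces in N, time in s.
With the tool pointing down it reaches from about 300 to 775 mm from the base axis. Payload 14.6 kg.
Tool frame: the origin (TCP) lies midway between the tips of the shut fingers; the grasp point (between the pads) lies 19 mm behind it; z points along the fingers, y is the line along which they close (so a half turn about z gives the same grasp; the last joint's range is limited). The gripper opens to 85 mm and grips with 20 to 120 N. Pads are 22 mm wide; open, the fingers measure 114 mm over their backs; the gripper's body (76 mm by 85 mm) begins 54 mm behind the grasp point. The pads swing forward as they close: fully open they stand 13 mm farther back than shut.
Start: joints at [1.24, 0.3, 1.521, -0, 1.321, -0.067], TCP at [143.411, 530.964, 231.281] pointing down, gripper open.
Joint ranges: [-3.03, 3.03], [-0.79, 2.21], [0.23, 2.52], [-1.04, 4.18], [0, 3.07], [-2.55, 2.55]. Speed limits (rad/s): [2.22, 2.22, 2.57, 3.14, 3.14, 3.14].

## Interface

Orientations are given as a unit quaternion [x, y, z, w].
In Python, from bench import * gives the robot as it stands.
- The arm moves only by the tool send_rows, never from a script. Its argument "rows" is a list of rows, each a list of 3 entries, a list of its own where there are three numbers: the opening in per cent of the stroke, from 0 (shut) to 100 (fully open), then the shift along the world's x, y, z in mm, then the turn about the world's z in degrees. In form: [[gripper, [x, y, z], roll], ...]. A call has 1 to 12 rows; each row is the pose to reach, as a shift and turn from the pose commanded when the call began; what a row does not reach only later rows make up. A row lasts 1/12 s, in which the tool goes at most 41.7 mm and 7.16 degrees, less where a joint would pass 70% of its speed; a pose out of reach is approached as far as the arm can. A call with a gripper value outside its range is refused whole. The fingers move at their own pace and stop on an object; the grip force is fixed at half the most. Time passes only in rows, so rows that repeat a pose let the fingers close. It gives the time, the measured TCP pose, the force, the opening and the grip force at its end, in the units of the state.
- get_state(): the state, without advancing time (a new reading comes with each control period).
- grab_frame(name): name is "scene" or "top" or "wrist"; returns a dict with "img" (384x512x3 uint8, blue, green, red), "z_map" (384x512 float32, mm along the optical axis (not along the pixel's ray), 0 where there is no reading), "vertical_fov" (degrees; the focal length in pixels is half the picture's height over the tangent of half this angle, whatever the lens; pixels are square), "cx", "cy" (the principal point, pixels), "pose" (4x4, takes a point from camera to world coordinates). Camera axes: x right, y down, z forward; pixel columns grow to the right and rows downward; lengths in mm; the calibration is good to about 2 mm. A picture is of the moment at which its call begins.
- finish_job(): hands the job in; it is judged then, once.
The state is a dict: "t": time; "qpos": joint angles; "joint_vel": joint speeds; "effort": joint torques, N m; "tool_pos": TCP position; "tool_rot": TCP orientation; "wrist_force": force on the tool from outside, world axes, zero at the start; "ft_torque": the same for the moment, N m; "grip_width": opening from 0.0 (shut) to 1.0 (fully open); "finger_force": force on a finger pad.
Only numpy, scipy, OpenCV 4.12 (cv2) and the standard library are available. Lean on these libraries where they do the work, as an engineer would, in place of code of your own. Each camera call takes 0.05 s, during which the arm holds its last target. There are 200 camera calls.

## Working session

There is one attempt and no reset: what is moved stays moved. The work goes in short steps, Python scripts to look and compute and a tool call to move; the robot and the scene stay as the last step left them, time stands still between calls to the robot, and variables do not carry over. Pictures are saved under pics/ and viewed, at most 10 in all, crops included, and the job is handed in when it is done.

Besides the shell and the picture viewer there is one more tool, called after "Call:" as name(argument=value, ...), one argument or row to a line, values as JSON. send_rows: Moves the arm, as the interface text tells. Its arguments: {"type":"object","properties":{"rows":{"type":"array"}},"required":["rows"]}

```bash
mkdir -p pics; ls
cat > h.py <<'E'
from bench import *
import numpy as np, cv2
def cam(f):
    H=f["img"].shape[0]; fl=H/2/np.tan(np.radians(f["vertical_fov"])/2)
    return fl,f["cx"],f["cy"],np.array(f["pose"])
def ray(f,u,v,z):
    fl,cx,cy,P=cam(f); d=P[:3,:3]@np.array([(u-cx)/fl,(v-cy)/fl,1]); o=P[:3,3]
    return o+d*(z-o[2])/d[2]
def cloud(f):
    fl,cx,cy,P=cam(f); z=f["z_map"]; v,u=np.indices(z.shape)
    p=np.stack([(u-cx)/fl*z,(v-cy)/fl*z,z],-1)@P[:3,:3].T+P[:3,3]; p[z<=0]=np.nan
    return p
def proj(f,p):
    fl,cx,cy,P=cam(f); q=P[:3,:3].T@(np.array(p,float)-P[:3,3]); return q[0]/q[2]*fl+cx,q[1]/q[2]*fl+cy
E
python3 - <<'E'
from h import *
import pickle
for n in("top","scene"):
    f=grab_frame(n); pickle.dump(f,open(n+'.pkl','wb')); cv2.imwrite(f'pics/{n}0.png',f["img"]); print(n,np.round(f["pose"],3).tolist(),f["vertical_fov"])
print(get_state())
E
```

```text
pics
top [[0.002, -0.982, 0.19, 392.938], [-1.0, -0.002, -0.0, 30.046], [0.001, -0.19, -0.982, 979.999], [0.0, 0.0, 0.0, 1.0]] 48.38241546861643
scene [[-0.912, -0.157, 0.379, 232.006], [-0.411, 0.362, -0.837, 713.457], [-0.006, -0.919, -0.395, 393.645], [0.0, 0.0, 0.0, 1.0]] 56.91733813935001
{'t': 0.1, 'qpos': array([ 1.24042516e+00,  3.00447780e-01,  1.52154196e+00,  1.15333254e-05,
        1.32070330e+00, -6.65904303e-02]), 'joint_vel': array([ 0.00017811, -0.0015013 , -0.00319883,  0.00021034, -0.00116507,
        0.00056478]), 'effort': array([ 4.99331363e-04, -5.44392586e+01, -3.62361968e+01, -1.40696275e-04,
        3.13316828e-03, -7.36434299e-05]), 'tool_pos': array([143.32681086, 530.77011861, 230.75065535]), 'tool_rot': array([ 1.31509726e-01,  9.91314728e-01, -5.38292802e-04, -1.13964583e-04]), 'wrist_force': array([ 1.02582085, -0.72770102, -0.15614508]), 'ft_torque': array([-0.01746618,  0.02723597, -0.04657479]), 'finger_force': 0.0, 'grip_width': 0.9983985311420223}
```

View pics/top0.png

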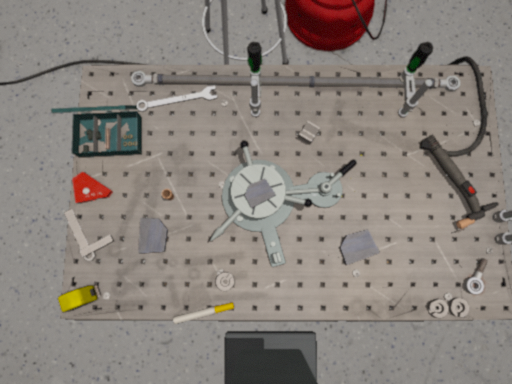

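View pics/scene0.png

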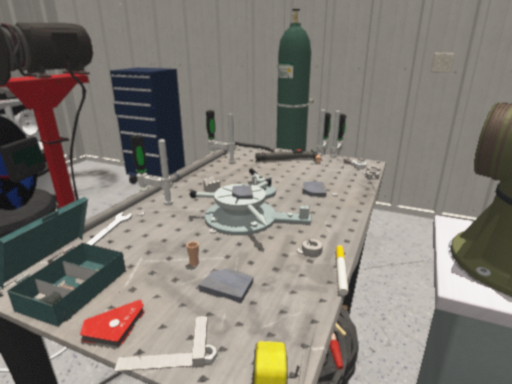

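The top view shows the platter at (258,190), pointer tip near (212,238) and index block near (277,258). The brake pivot is at (326,187) with its lever end at (352,163). The cup is at (167,195), the puck at (225,282) and the V block at (308,132). The work plate is the one on the platter at (259,192); the plates at (152,236) and (360,246) are decoys. The scene view agrees. Next is one close crop.

Run:
```python
from h import *
import pickle
f=pickle.load(open('top.pkl','rb'))
c=f["img"][110:300,190:380]; cv2.imwrite('pics/crop.png',cv2.resize(c,None,fx=3.1,fy=3.1,interpolation=cv2.INTER_CUBIC))
p=cloud(f); h=p[...,2]
# platter top: points with z 56..68, largest component -> circle
m=((h>57)&(h<67)).astype(np.uint8); n,l,s,ce=cv2.connectedComponentsWithStats(m)
for i in range(1,n):
    if s[i,4]>60: print('62lvl',s[i],ce[i].round(1))
for nm,u,v,z in [('platter',258,190,62),('tip',211,239,54),('mark',277,258,38),('pivot',326,187,36),('btip',354,162,36),('ballA',244,146,54),('ballB',308,204,54),('cup',167,195,40),('puck',225,282,17),('vee',308,132,30)]:
    print(nm,ray(f,u,v,z).round(1),'depth pt',p[v,u].round(1))
```

```text
62lvl [403  70  12  29 157] [408.3  85.2]
62lvl [ 213  140   99   99 2092] [256.9 191.3]
62lvl [ 57 289  23  23 328] [ 68.6 300.2]
platter [573.7  40.3  62. ] depth pt [571.7  40.2  71.8]
tip [467.1 141.4  54. ] depth pt [466.8 140.9  58.8]
mark [427.5  -1.5  38. ] depth pt [427.5  -1.5  37.8]
pivot [ 586.  -112.7   36. ] depth pt [ 583.4 -110.8   48.7]
btip [ 644.4 -178.1   36. ] depth pt [ 642.9 -176.9   41.4]
ballA [676.2  72.3  54. ] depth pt [674.8  72.1  58.7]
ballB [544.2 -69.5  54. ] depth pt [542.6 -68.4  63.9]
cup [566.2 244.   40. ] depth pt [572.3 251.6   6.5]
puck [375.7 112.6  17. ] depth pt [375.3 114.2  -1.5]
vee [717.8 -75.1  30. ] depth pt [722.8 -76.8  15.2]
```

View pics/crop.png

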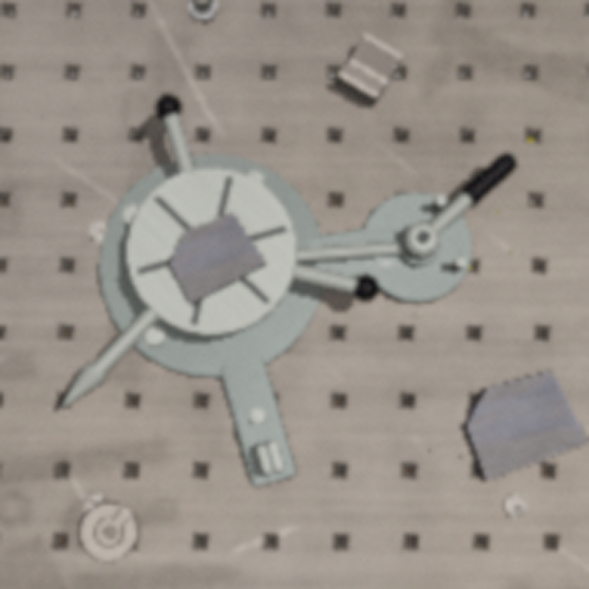

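The crop confirms the choice: pointer tip at crop (60,407), index block (268,458), pivot (421,239), brake sleeve end (508,162). Now the angles and the push points.

```bash
cat >> h.py <<'E'
from scipy.optimize import least_squares
E
python3 - <<'E'
from h import *
import pickle
f=pickle.load(open('top.pkl','rb'))
g=lambda X,Y,z: ray(f,190+X/3.1-.3,110+Y/3.1-.3,z)[:2]
tip,mark,A,B=g(60,407,54),g(268,458,38),g(168,105,54),g(366,288,54)
pl=g(212,251,62); piv=g(421,239,46); bt=g(512,157,36); mid=g(472,195,36)
r=least_squares(lambda c:[np.hypot(*(tip-c))-150,np.hypot(*(mark-c))-150,np.hypot(*(A-c))-112,np.hypot(*(B-c))-112],pl)
C=r.x; print('C',C,pl,'res',r.fun)
an=lambda v:np.degrees(np.arctan2(v[1],v[0]))
for n,p in zip('tip mark A B piv'.split(),(tip,mark,A,B,piv)): print(n,p.round(1),an(p-C).round(1),np.hypot(*(p-C)).round(1))
print('brake',bt,an(bt-piv),an(bt-mid),np.hypot(*(bt-piv)))
phi=np.radians(an(tip-C)); 
for d in (35,20.5):
  print('start',d,C+95*np.array([np.cos(phi),np.sin(phi)])-d*np.array([-np.sin(phi),np.cos(phi)]))
E
```

```text
C [572.88778178  41.46027771] [572.18437478  40.07374988] res [ 1.44100962 -0.02645353  1.39523886  1.41747402]
tip [462.9 145.5] 136.6 151.4
mark [4.287e+02 3.000e-01] -164.1 150.0
A [681.9  72.6] 16.0 113.4
B [547.3 -69. ] -103.0 113.4
piv [ 584.4 -110.1] -85.6 152.0
brake [ 648.25657815 -180.19298161] -47.68137902276274 -46.54397011327032 94.78794992396239
start 35 [527.91390402 132.16502025]
start 20.5 [517.95082696 121.62997894]
```

Call:
send_rows(
  rows=[
    [0,[38,-40,-5],-7],
    [0,[65,-68,-10],-14],
    [0,[93,-97,-15],-21],
    [0,[120,-125,-20],-28.5],
    [0,[148,-154,-25],-28.5],
    [0,[175,-182,-30],-28.5],
    [0,[203,-211,-35],-28.5],
    [0,[230,-239,-40],-28.5],
    [0,[258,-268,-50],-28.5],
    [0,[285,-296,-60],-28.5],
    [0,[313,-325,-70],-28.5],
    [0,[340,-353,-80],-28.5],
  ],
)

```text
t: 1.1
tool_pos: [484.4, 176.1, 150.7]
tool_rot: [0.372, 0.928, -0.0, -0.0]
wrist_force: [0.2, 0.7, -0.5]
grip_width: -0.003
finger_force: 0.0
```

Call:
send_rows(
  rows=[
    [0,[25,-25,0],0],
    [0,[45,-46,-10],0],
    [0,[45,-46,-40],0],
    [0,[45,-46,-75],0],
    [0,[45,-46,-100],0],
    [0,[45,-46,-111],0],
    [0,[45,-46,-111],0],
  ],
)

```text
t: 1.68
tool_pos: [527.1, 131.7, 38.0]
tool_rot: [0.372, 0.928, -0.001, -0.002]
wrist_force: [-0.5, 0.5, 0.1]
grip_width: -0.0
finger_force: 0.0
```

Run:
```python
from h import *
s=get_state(); print(s["t"],s["tool_pos"],s["tool_rot"],s["wrist_force"],s["grip_width"],s["qpos"])
f=grab_frame("top"); cv2.imwrite('pics/a.png',cv2.resize(f["img"][110:300,150:380],None,fx=3,fy=3))
```

```text
1.6833 [527.13445391 131.72491575  37.97819296] [ 0.37150522  0.92842816 -0.00119041 -0.00189988] [-0.54318103  0.53027178  0.12148757] -0.00045046975686693615 [ 1.77465420e-01  5.26851634e-01  1.69914457e+00 -9.20558394e-06
  9.20080475e-01 -6.32063797e-01]
```

View pics/a.png

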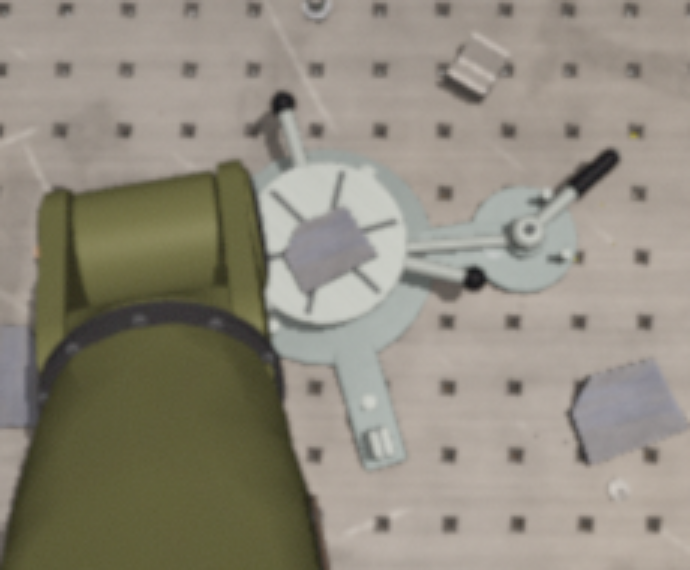

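Run:
```python
import numpy as np
C=np.array([572.5,41]);s=np.array([527.4,132])
for ph in list(range(138,190,4)) +[190,195.5]:
  a=np.radians(ph); p=C+95*np.array([np.cos(a),np.sin(a)])-20.5*np.array([-np.sin(a),np.cos(a)])
  print(ph,(p-s).round(0),ph-136.5, p.round(1))
```

```text
138 [-12. -12.] 1.5 [515.6 119.8]
142 [-17. -16.] 5.5 [510.3 115.6]
146 [-22. -21.] 9.5 [505.2 111.1]
150 [-27. -26.] 13.5 [500.5 106.3]
154 [-31. -31.] 17.5 [496.1 101.1]
158 [-35. -36.] 21.5 [492.1  95.6]
162 [-39. -42.] 25.5 [488.5  89.9]
166 [-42. -48.] 29.5 [485.3  83.9]
170 [-45. -54.] 33.5 [482.5  77.7]
174 [-47. -61.] 37.5 [480.2  71.3]
178 [-49. -67.] 41.5 [478.3  64.8]
182 [-51. -74.] 45.5 [476.8  58.2]
186 [-52. -81.] 49.5 [475.9  51.5]
190 [-52. -87.] 53.5 [475.4  44.7]
195.5 [-52. -97.] 59.0 [475.5  35.4]
```

Call:
send_rows(
  rows=[
    [0,[-4,-4,0],0],
    [0,[-7,-7,0],0],
    [0,[-9,-9,0],0.5],
    [0,[-11,-11,0],1],
    [0,[-12,-12,0],1.5],
    [0,[-14.5,-14,0],3.5],
    [0,[-17,-16,0],5.5],
    [0,[-19.5,-18.5,0],7.5],
    [0,[-22,-21,0],9.5],
    [0,[-24.5,-23.5,0],11.5],
    [0,[-27,-26,0],13.5],
    [0,[-29,-28.5,0],15.5],
  ],
)

```text
t: 2.73
tool_pos: [499.5, 103.6, 40.8]
tool_rot: [0.242, 0.97, 0.0, 0.0]
wrist_force: [0.5, 2.8, 0.8]
grip_width: 0.002
finger_force: 1.3
```

Call:
send_rows(
  rows=[
    [0,[-2,-2.5,0],2],
    [0,[-4,-5,0],4],
    [0,[-6,-7.5,0],6],
    [0,[-8,-10.5,0],8],
    [0,[-10,-13.5,0],10],
    [0,[-11.5,-16.5,0],12],
    [0,[-13,-19.5,0],14],
    [0,[-14.5,-22.5,0],16],
    [0,[-16,-25.5,0],18],
    [0,[-17,-29,0],20],
    [0,[-18,-32.5,0],22],
    [0,[-19,-35.5,0],24],
  ],
)

```text
t: 3.73
tool_pos: [480.5, 68.0, 40.7]
tool_rot: [0.035, 0.999, 0.0, 0.0]
wrist_force: [0.1, 2.6, 0.9]
grip_width: 0.001
finger_force: 1.3
```

Call:
send_rows(
  rows=[
    [0,[-1,-3,0],2],
    [0,[-2,-6.5,0],4],
    [0,[-2.5,-10,0],6],
    [0,[-3,-13.5,0],8],
    [0,[-3.5,-17,0],10],
    [0,[-4,-19.5,0],12],
    [0,[-4,-19.5,0],12],
  ],
)

```text
t: 4.32
tool_pos: [476.5, 48.2, 40.6]
tool_rot: [-0.07, 0.998, 0.0, 0.0]
wrist_force: [-0.5, 1.1, 0.1]
grip_width: 0.002
finger_force: 0.0
```

Run:
```python
from h import *
s=get_state(); print(s["t"],s["tool_pos"],s["wrist_force"])
f=grab_frame("top"); g=grab_frame("scene")
import pickle; pickle.dump((f,g),open('b.pkl','wb'))
a=cv2.resize(f["img"][110:300,190:380],(570,570)); b=cv2.resize(g["img"][160:260,160:340],(570,316))
cv2.imwrite('pics/b.png',cv2.resize(np.hstack([a,np.vstack([b,np.zeros((254,570,3),np.uint8)])]),(800,400)))
```

```text
4.3167 [476.54055316  48.20897204  40.64774612] [-0.51255382  1.08989735  0.10451306]
```

View pics/b.png

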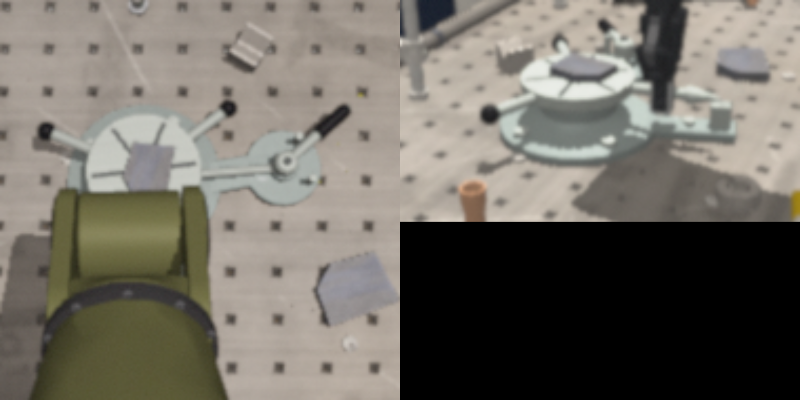

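The pointer now stands just short of the block. The balls are visible at u,v≈(212,172) and (298,161), so I use them to measure the angle.

```bash
cat >> h.py <<'E'
def balls(f,C=(572.5,41)):
    m=(f["img"].max(2)<60).astype(np.uint8); n,l,s,ce=cv2.connectedComponentsWithStats(m); out=[]
    for i in range(1,n):
        if 15<s[i,4]<250:
            p=ray(f,*ce[i],54)[:2]-C; r=np.hypot(*p)
            if 98<r<122: out.append((np.degrees(np.arctan2(p[1],p[0]))%360,r,s[i,4],ce[i].round(1).tolist()))
    return out
E
python3 - <<'E'
from h import *
import pickle
for x in (pickle.load(open('top.pkl','rb')),pickle.load(open('b.pkl','rb'))[0]):
    for b in balls(x): print(np.round(b[:3],1),b[3])
    print()
f=pickle.load(open('top.pkl','rb'))
# index block: bright top, contour by colour + depth
p=cloud(f); m=((p[...,2]>30)&(p[...,2]<46)); m[:, :265]=0; m[:, 290:]=0; m[:245]=0; m[270:]=0
v,u=np.nonzero(m); print('block',u.mean(),v.mean(),len(u),ray(f,u.mean(),v.mean(),38))
E
```

```text
[ 16.4 113.5  34. ] [243.7, 143.8]
[257.3 112.9  37. ] [307.8, 202.5]

[307.4 114.1  31. ] [298.3, 160.9]
[ 67.2 112.7  34. ] [211.1, 171.9]
[142.7 115.6  52. ] [225.2, 232.8]

block 276.5890410958904 257.26027397260276 73 [429.05491993  -0.61380646  38.        ]
```

Call:
send_rows(
  rows=[
    [0,[0,-3.5,0],2],
    [0,[-0.3,-7,0],4],
    [0,[-0.3,-10,0],6],
    [0,[-0.2,-12.5,0],7.5],
    [0,[0,-14.2,0],8.5],
    [0,[0,-14.2,0],8.5],
    [0,[0,-14.2,0],8.5],
  ],
)

```text
t: 5.0
tool_pos: [476.4, 34.3, 40.3]
tool_rot: [-0.142, 0.99, -0.0, 0.0]
wrist_force: [-0.3, 0.3, -0.0]
grip_width: -0.004
finger_force: 0.0
```

Call:
send_rows(
  rows=[
    [0,[0,4,0],0],
    [0,[0,12,0],0],
    [0,[0,20,15],0],
    [0,[0,20,50],0],
    [0,[0,40,85],0],
    [0,[-20,80,110],0],
    [0,[-40,120,110],0],
    [0,[-60,160,110],0],
    [0,[-60,200,110],0],
    [0,[-60,200,110],0],
  ],
)

```text
t: 5.83
tool_pos: [414.8, 238.8, 150.9]
tool_rot: [-0.144, 0.99, 0.001, 0.001]
wrist_force: [-0.2, -0.1, -0.3]
grip_width: -0.0
finger_force: 0.0
```

Run:
```python
from h import *
import pickle
f=grab_frame("top"); pickle.dump(f,open('c.pkl','wb'))
for b in balls(f): print(np.round(b[:3],1),b[3])
s=get_state(); print(s["t"],s["tool_pos"],s["tool_rot"])
cv2.imwrite('pics/c.png',cv2.resize(f["img"][140:290,195:375],None,fx=4,fy=4,interpolation=cv2.INTER_CUBIC))
```

```text
[315.5 114.9  36. ] [293.8, 155.4]
[ 75.3 112.4  42. ] [208.8, 178.5]
5.8833 [415.16133909 238.62362308 150.57346836] [-1.44301273e-01  9.89533651e-01  3.79122102e-04  3.91170315e-04]
```

View pics/c.png

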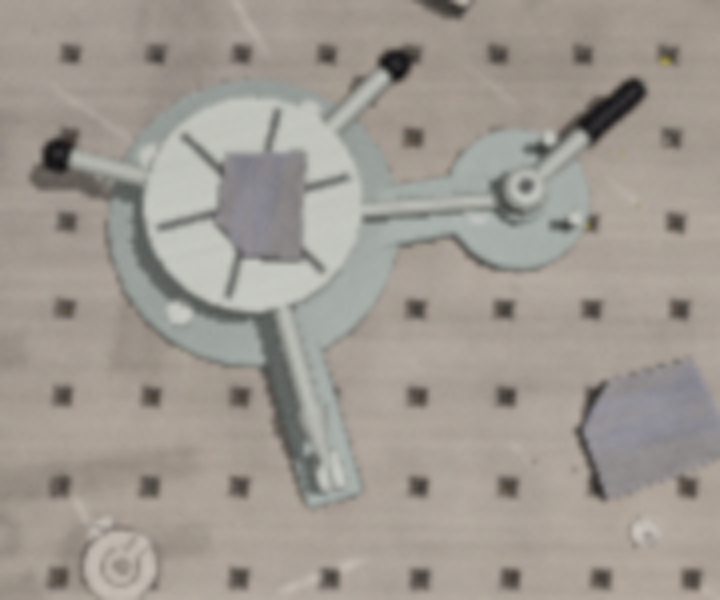

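Run:
```python
from h import *
f=grab_frame("wrist"); print(f["pose"].round(3),f["vertical_fov"],proj(f,[430,0,38]),proj(f,[572,41,62]))
```

```text
[[-2.85000e-01  9.06000e-01  3.12000e-01  3.34873e+02]
 [ 9.58000e-01  2.69000e-01  9.40000e-02  2.15315e+02]
 [ 1.00000e-03  3.26000e-01 -9.45000e-01  2.92576e+02]
 [ 0.00000e+00  0.00000e+00  0.00000e+00  1.00000e+00]] 63.04554201158164 (np.float64(-39.51660591750391), np.float64(118.95643866871835)) (np.float64(-13.821568603971286), np.float64(292.94082298640666))
```

Call:
send_rows(
  rows=[
    [0,[12,-36,5],0],
    [0,[24,-72,10],0],
    [0,[37,-107,15],0],
    [0,[50,-143,20],0],
    [0,[63,-180,20],0],
    [0,[70,-200,20],0],
    [0,[75,-215,20],0],
    [0,[75,-215,20],0],
    [0,[75,-215,20],0],
  ],
)

```text
t: 6.68
tool_pos: [491.2, 18.4, 170.0]
tool_rot: [-0.141, 0.99, 0.0, -0.0]
wrist_force: [-0.2, 0.1, 0.4]
grip_width: -0.001
finger_force: 0.0
```

Run:
```python
from h import *
import pickle
f=grab_frame("wrist"); pickle.dump(f,open('w.pkl','wb')); print(f["pose"][:3,3],proj(f,[429,0,38]))
cv2.imwrite('pics/w.png',cv2.resize(f["img"],(800,600),interpolation=cv2.INTER_CUBIC))
```

```text
[410.95974069  -4.36037153 312.14375051] (np.float64(251.94848770901964), np.float64(103.2353046255582))
```

View pics/w.png

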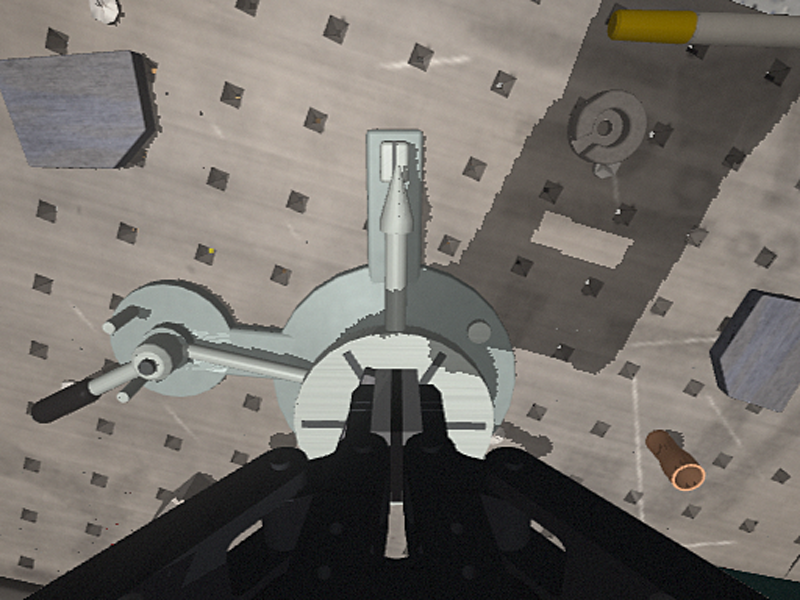

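The wrist view shows the pointer tip at (398,166), about 2 mm from the block's dark line at (394,160), and the plate is lying still. That is good enough, so on to the brake.

Call:
send_rows(
  rows=[
    [0,[24,-21,0],7],
    [0,[48,-43,0],14],
    [0,[72,-64,0],21],
    [0,[96,-86,0],27],
    [0,[120,-107,0],27],
    [0,[144,-129,0],27],
    [0,[168,-150,-10],27],
    [0,[168,-150,-45],27],
    [0,[168,-150,-80],27],
    [0,[168,-150,-115],27],
    [0,[168,-150,-144],27],
    [0,[168,-150,-144],27],
  ],
)

```text
t: 7.73
tool_pos: [657.3, -124.0, 19.6]
tool_rot: [-0.366, 0.931, -0.0, -0.007]
wrist_force: [-0.2, 0.1, -1.2]
grip_width: -0.004
finger_force: 0.0
```

Run:
```python
from h import *
import pickle
s=get_state(); print(s["t"],s["tool_pos"],s["tool_rot"],s["wrist_force"])
f=pickle.load(open('w.pkl','rb')); k=1.5625
P=ray(f,148/k,365/k,46)[:2]; T=ray(f,36/k,412/k,36)[:2]; d=T-P
print(P,T,np.hypot(*d),np.degrees(np.arctan2(d[1],d[0])), ray(f,398/k,166/k,54),ray(f,394.5/k,161/k,38))
P=np.array([585.5,-110.5]); s=np.array([659.4,-130.7])
for a in range(-47,-112,-5):
  r=np.radians(a); p=P+65*np.array([np.cos(r),np.sin(r)])-19*np.array([np.sin(r),-np.cos(r)])
  print(a,(p-s).round(1),a+47)
```

```text
7.7333 [ 657.32544531 -123.9601957    19.55698576] [-3.65778015e-01  9.30679267e-01 -4.96231344e-04 -6.50378737e-03] [-0.18084416  0.0704178  -1.24912375]
[ 584.71062646 -109.74358103] [ 645.81517401 -179.49400384] 92.7301850190569 -48.780163556321746 [429.56330041   2.52360226  54.        ] [4.28720247e+02 3.87916237e-01 3.80000000e+01]
-47 [-15.7 -14.4] 0
-52 [-18.9 -19.3] -5
-57 [-22.6 -24. ] -10
-62 [-26.6 -28.3] -15
-67 [-31.  -32.2] -20
-72 [-35.7 -35.7] -25
-77 [-40.8 -38.9] -30
-82 [-46.  -41.5] -35
-87 [-51.5 -43.7] -40
-92 [-57.2 -45.4] -45
-97 [-63.  -46.6] -50
-102 [-68.8 -47.3] -55
-107 [-74.7 -47.5] -60
```

Call:
send_rows(
  rows=[
    [0,[-4,-3,0],0],
    [0,[-9,-8,0],0],
    [0,[-12,-11,0],0],
    [0,[-15.7,-14.4,0],0],
    [0,[-17.3,-17,0],-2.5],
    [0,[-18.9,-19.3,0],-5],
    [0,[-20.7,-21.7,0],-7.5],
    [0,[-22.6,-24,0],-10],
    [0,[-24.6,-26.2,0],-12.5],
    [0,[-26.6,-28.3,0],-15],
    [0,[-28.8,-30.3,0],-17.5],
    [0,[-31,-32.2,0],-20],
  ],
)

```text
t: 8.73
tool_pos: [629.9, -159.1, 27.4]
tool_rot: [-0.196, 0.981, -0.003, -0.002]
wrist_force: [2.9, 0.5, -0.3]
grip_width: -0.002
finger_force: 1.1
```

Call:
send_rows(
  rows=[
    [0,[-2.3,-1.8,0],-2.5],
    [0,[-4.7,-3.5,0],-5],
    [0,[-7.2,-5.1,0],-7.5],
    [0,[-9.8,-6.7,0],-10],
    [0,[-12.4,-8,0],-12.5],
    [0,[-15,-9.3,0],-15],
    [0,[-17.7,-10.4,0],-17.5],
    [0,[-20.5,-11.5,0],-20],
    [0,[-22.5,-12.2,0],-22],
    [0,[-22.5,-12.2,0],-22],
  ],
)

```text
t: 9.57
tool_pos: [607.1, -171.4, 27.3]
tool_rot: [-0.005, 1.0, -0.003, -0.003]
wrist_force: [0.9, -0.8, 0.6]
grip_width: -0.001
finger_force: 0.2
```

Call:
send_rows(
  rows=[
    [0,[-1.8,-0.5,0],-1.5],
    [0,[-3.7,-1,0],-3],
    [0,[-5.6,-1.4,0],-5],
    [0,[-7.5,-1.8,0],-6.5],
    [0,[-9.5,-2.2,0],-8],
  ],
)

```text
t: 9.98
tool_pos: [597.5, -172.7, 26.4]
tool_rot: [0.064, 0.998, -0.002, -0.003]
wrist_force: [2.0, -0.6, 1.5]
grip_width: -0.002
finger_force: 1.1
```

Call:
send_rows(
  rows=[
    [0,[-1.5,-0.2,0],-1],
    [0,[-3,-0.4,0],-2.5],
    [0,[-4.5,-0.6,0],-4],
    [0,[-5.8,-0.7,0],-5],
  ],
)

```text
t: 10.32
tool_pos: [591.6, -173.3, 26.2]
tool_rot: [0.107, 0.994, -0.002, -0.004]
wrist_force: [2.9, -0.9, 1.6]
grip_width: 0.0
finger_force: 1.2
```

Still about 2 N, so the stop is not reached yet. Small steps, without further turning.

Call:
send_rows(
  rows=[
    [0,[-1,0,0],-1],
    [0,[-2,0,0],-2],
    [0,[-3,0,0],-3],
    [0,[-3,0,0],-3],
  ],
)

```text
t: 10.65
tool_pos: [590.1, -173.6, 26.5]
tool_rot: [0.133, 0.991, -0.002, -0.002]
wrist_force: [14.6, -2.8, -4.9]
grip_width: -0.003
finger_force: 7.2
```

Call:
send_rows(
  rows=[
    [0,[-1,0,0],-1],
    [0,[-2,0,0],-2],
    [0,[-3,0,0],-2],
    [0,[-3,0,0],-2],
  ],
)

```text
t: 10.98
tool_pos: [589.5, -174.0, 26.8]
tool_rot: [0.15, 0.989, -0.002, 0.002]
wrist_force: [34.5, -5.8, -16.6]
grip_width: 0.002
finger_force: 17.3
```

The force climbs steeply with almost no travel, so the lever is on its far stop. Back off, rise and check.

Call:
send_rows(
  rows=[
    [0,[6,1,0],0],
    [0,[15,3,0],0],
    [0,[30,5,0],0],
    [0,[40,5,20],0],
    [0,[40,0,60],0],
    [0,[40,-20,100],0],
    [0,[20,-55,140],0],
    [0,[0,-95,150],0],
    [0,[-20,-130,150],0],
    [0,[-40,-160,150],0],
    [0,[-40,-160,150],0],
  ],
)

```text
t: 11.9
tool_pos: [542.6, -337.4, 176.5]
tool_rot: [0.151, 0.988, -0.002, -0.004]
wrist_force: [0.1, -0.6, 0.3]
grip_width: -0.0
finger_force: 0.0
```

Run:
```python
from h import *
import pickle
f=grab_frame("top"); o=pickle.load(open('top.pkl','rb'))
for b in balls(f): print(np.round(b[:3],1),b[3])
s=get_state(); print(s["t"],s["tool_pos"],s["wrist_force"])
d=cv2.absdiff(f["img"],o["img"]).max(2)
for n,u,v in(('cup',167,195),('puck',225,282),('vee',308,132)): print(n,d[v-12:v+12,u-12:u+12].max())
cv2.imwrite('pics/d.png',cv2.resize(f["img"][120:300,150:380],None,fx=3.3,fy=3.3,interpolation=cv2.INTER_CUBIC))
```

```text
[315.5 115.1  35. ] [293.8, 155.3]
[ 75.2 112.2  39. ] [208.9, 178.4]
11.95 [ 542.73547664 -337.21041518  176.14782708] [-0.91335798 -1.8455993   0.03624019]
cup 15
puck 15
vee 15
```

View pics/d.png

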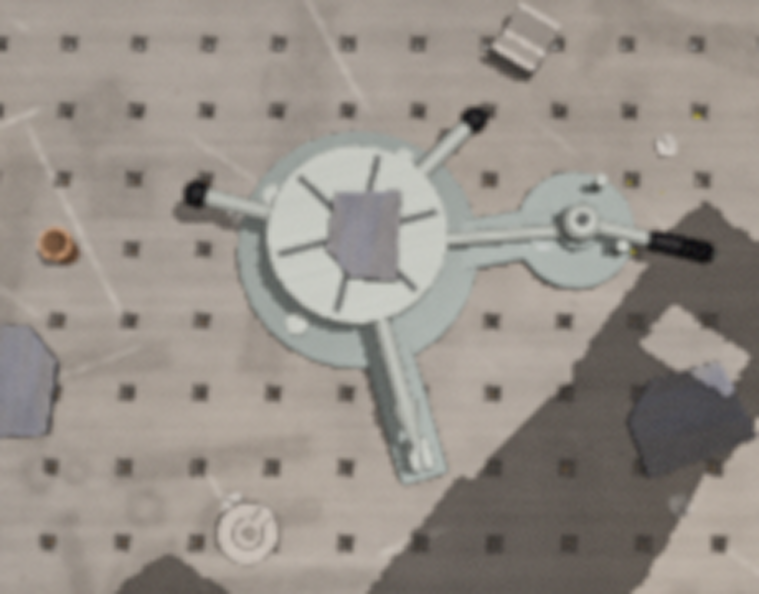

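The lever lies against the far pin at (622,245), the pointer is over the block at (420,455), the plate is in place, and the cup, puck and V block are unchanged. Handing in.

```bash
python3 -c "
from bench import *
print(finish_job())"
```

```text
the job is handed in; nothing more can be done
None
```

The pointer stands over the index block, about 2 mm off its centre line, and the brake lever is home against its far stop. The plate is still on the platter, the cup, puck and V block are undisturbed, and I handed the job in after about 12 s of the 61 s allowed; no verdict came back.

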